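Refit the portion stop on the dough-portioning board

TASK

The portion stop of the dough-portioning board is back from the wash. With its clamp lever still open, slide it onto the board's dovetail rail from the rail's open right-hand end, gently, until it rests against the preset clip without shifting that clip. Then swing the ball lever over to the left until it feels firmly tight, without forcing it, and leave the stop clamped against the clip; the other things on the table stay where they are.

Things in the scene. Friction and masses are not known exactly. Their poses are not given: they have to be found in the camera images.
- portion_board: Beech board, fixed, 190 x 380 mm, top 22 mm high; origin under its centre, x across it (away from the robot), y along it (to the left), z up. A dovetail rail runs along y at x = +55 mm, y = -185 (open right-hand end) to +36 mm, its top 52 mm up: dovetail 12 mm high, 34 mm wide on top, 20 mm below, on an 18 mm foot. Two slotted posts 84 mm high stand at y = +50, x = -83 and +12 mm.
- rail_mouth (a point): Point on the rail's centre line at its open end (board y = -185 mm), 5 mm above the rail's top; axes as the board's: +y is the way in. The first 15 mm of the rail are a lead-in, 3.5 mm narrower a side and 2.2 mm lower at the very end.
- clip_face (a point): Centre of the right-hand end face of the preset clip, 5 mm above the rail's top; axes as the board's. The clip is a dark steel saddle on the rail, 54 mm wide, 14 mm long, 19 mm high. It stays by spring friction only and starts to creep at about 22 N along the rail.
- stop_grip (a point): Centre of the portion stop's black grip block, 30 (x) x 34 (y) x 46 mm high; 50 mm above the stop's underside, 33 mm above the plate face that slides on the rail's top. The stop is loose, 0.4 to 0.8 kg, and stands upright on the table at the start. Its x lies across the rail, y along it (leading end first), z up: on the rail they are parallel to the board's axes.
- stop_nose (a point): Centre of the leading (+y) end face of the stop's carriage, 30 mm in +y from and 28 mm below stop_grip; it meets clip_face when home. The carriage is 68 (x) x 60 mm (y); its jaws reach 17 mm below the plate face and hold the dovetail with 0.9 mm play a side, about 1.5 mm up and down. A 4 mm stop plate, flush with this face, reaches to x = -127 mm, 1 to 51 mm above the underside.
- clamp_ball (a point): Centre of the black ball, 22 mm across, at the end of the stop's clamp lever (round bar, 8 mm). It runs at 60 mm radius about clamp_pivot, in the plane x = +58 mm of the stop. At clamp = 0 it leans 50 degrees from the upright to -y (right); it swings over the top to +y (left). 30 mm are free on each side of the ball.
- clamp_pivot (a point): Centre of the circle on which the ball runs, 58 mm in +x from and 38.5 mm below stop_grip; the lever turns about the stop's x through it. Axes of the stop.
- clamp (a joint): Angle of the clamp lever in rad: 0 open, 1.85 its end stop (56 degrees past the upright, to the left). Stays where it is left. Loose it turns with about 4 N at the ball (0.26 N m). Between 0.8 and 1.4, sooner or later as its hidden pad is worn, the pad bites the rail and the effort grows: tight at 6.5 to 8 N at the ball (0.39 to 0.48 N m); more than 8.5 N bruises the rail.
- bench_scraper: Bench scraper, steel blade 125 x 78 mm with a wooden bar handle, lying on the left part of the board; bystander, loose.
- ramekin: White round bowl, 109 mm across, 48 mm high; origin at the centre of its underside; bystander, loose.
- salt_shaker: Salt shaker, 44 mm across, 90 mm high; origin at the centre of its underside; bystander, loose.
- green_lid: Flat round lid, 70 mm across, 8 mm high; bystander, loose.
- marker: Marker pen, 135 mm long, 17 mm thick, lying behind the board; bystander, loose.
Things that resemble listed ones, but are neither listed nor needed, are in the scene too. What is shaped like the part that bears stop_grip but green is not meant.

How it is judged (in metres and radians):
On the way, in this order (a step that is already met when the one before it is completed fails the run):
1. the stop is threaded on the rail from its open end, 25 mm in, clamp open (y of stop_nose in the frame of rail_mouth above 0.025 m and x of stop_nose in the frame of rail_mouth between -0.003 and 0.003 m and z of stop_nose in the frame of rail_mouth between -0.0025 and 0.0025 m and angle between the y axis of stop_nose and the y axis of rail_mouth, either way round below 0.05 rad and angle between the z axis of stop_nose and the z axis of rail_mouth, either way round below 0.05 rad and value of joint clamp below 0.5 rad), for 0.1 s.
2. the stop is home against the preset clip, clamp not yet tight (y of stop_nose in the frame of clip_face between -0.0015 and 0.0015 m and x of stop_nose in the frame of clip_face between -0.003 and 0.003 m and z of stop_nose in the frame of clip_face between -0.0025 and 0.0025 m and angle between the y axis of stop_nose and the y axis of clip_face, either way round below 0.05 rad and angle between the z axis of stop_nose and the z axis of clip_face, either way round below 0.05 rad and value of joint clamp below 0.5 rad), for 0.2 s.
At the end, for the whole second after the job is handed in: The stop sits level and square on the rail, its leading end within 1.5 mm of the preset clip, the clip within 2 mm of where it was, and the clamp is tight: its pad holds the rail with 11 to 35 N (as left by a lever turned home with about 5.7 to 8.4 N at the ball), neither loose nor overtightened (y of stop_nose in the frame of clip_face between -0.0015 and 0.0015 m and x of stop_nose in the frame of clip_face between -0.003 and 0.003 m and z of stop_nose in the frame of clip_face between -0.0025 and 0.0025 m and angle between the y axis of stop_nose and the y axis of clip_face, either way round below 0.05 rad and angle between the z axis of stop_nose and the z axis of clip_face, either way round below 0.05 rad and contact force between pad_face and portion_board between 11 and 35 N and distance of clip_face from where it was at the start of the episode below 0.002 m and velocity of joint clamp below 0.1 rad/s); the robot touches nothing.
It fails at once if the preset clip is shifted by more than 2 mm (distance of clip_face from where it was at the start of the episode above 0.002 m).
It fails at once if the stop is jammed against the board or rail with more than 50 N while its clamp is open (contact force between portion_stop and portion_board above 50 N and value of joint clamp below 0.5 rad).
It fails at once if the bench scraper, ramekin, salt shaker, green lid or marker is moved by more than 20 mm (distance of any of bench_scraper, ramekin, salt_shaker, green_lid, marker from where it was at the start of the episode above 0.02 m).
It also fails if it takes over 72 s, if anything falls off the work surface, if the arm or the gripper's body presses on something with over 40 N, if the wrist force passes 120 N, or if a joint passes its speed limit or range.

ROBOT

A 6-joint arm with a two-finger parallel gripper is mounted at the origin on a cart in front of the work surface, level with it; the furniture and walls round the work are solid. World frame = base frame: x ahead of the robot, y to its left, z up, the work surface at z = 0. Lengths are in mm, angles in rad, forces in N, time in s.
With the tool pointing down it reaches from about 350 to 875 mm from the base axis. Payload 4.2 kg.
Tool frame: the origin (TCP) lies between the finger pads; the fingertips stand 14 mm ahead of it and the grasp point (between the pads) lies 5 mm behind it; z points along the fingers, y is the line along which they close (so a half turn about z gives the same grasp; the last joint's range is limited). The gripper opens to 85 mm and grips with 20 to 120 N. Pads are 22 mm wide; open, the fingers measure 114 mm over their backs; the gripper's body (76 mm by 85 mm) begins 54 mm behind the grasp point. The pads swing forward as they close: fully open they stand 13 mm farther back than shut.
Start: joints at [1.598, 0.385, 0.008, 0, -1.194, -0.259], TCP at [143.55, 608.27, 245.312] pointing down, gripper open.
Joint ranges: [-3.14, 3.14], [-1.21, 2.06], [-1.07, 1.41], [-3.16, 2.05], [-2.99, -0.16], [-3.1, 3.1]. Speed limits (rad/s): [2.79, 2.79, 3.14, 3.14, 3.14, 3.14].

INTERFACE

Orientations are given as a unit quaternion [x, y, z, w].
In Python, from bench import * gives the robot as it stands.
- The arm moves only by the tool carry_out, never from a script. Its argument "motion" is a list of rows, each a list of 7 numbers: the turn, a rotation vector about the tool's x, y, z in rad, then the shift along the tool's x, y, z in mm, then the opening, from -1 (shut) to 1 (fully open), so that 0 is half open. A call has 1 to 5 rows; each row is the pose to reach, as a shift and turn from the pose commanded when the call began, along the tool's axes at that moment; what a row does not reach only later rows make up. A row lasts 1/8 s, in which the tool goes at most 62.5 mm and 10.7 degrees, less where a joint would pass 70% of its speed; a pose out of reach is approached as far as the arm can. A call with a gripper value outside its range is refused whole. The fingers move at their own pace and stop on an object; the grip force is fixed at half the most. Time passes only in rows, so rows that repeat a pose let the fingers close. It gives the time, the measured TCP pose, the force, the opening and the grip force at its end, in the units of the state.
- read_state(): the state, without advancing time (a new reading comes with each control period).
- get_image(name): name is "side" or "top"; returns a dict with "color" (480x640x3 uint8, blue, green, red), "mtx" (3x3 intrinsics, pixels), "k1" (the pictures are not rectified: a ray, as slopes to the right and down, at radius r is drawn at 1 + k1 r^2 times it, then the intrinsics apply), "position" and "orientation" of the camera in the world. Camera axes: x right, y down, z forward; pixel columns grow to the right and rows downward; lengths in mm; the calibration is good to about 2 mm. A picture is of the moment at which its call begins. There is no depth.
- job_done(): hands the job in; it is judged then, once.
The state is a dict: "clock": time; "joints": joint angles; "joint_vel": joint speeds; "joint_efforts": joint torques, N m; "position": TCP position; "ee_rot": TCP orientation; "contact_force": force on the tool from outside, world axes, zero at the start; "wrist_torque": the same for the moment, N m; "gripper_width": finger opening in mm; "grasp_force": force on a finger pad.
Only numpy, scipy, OpenCV 4.12 (cv2) and the standard library are available. Lean on these libraries where they do the work, as an engineer would, in place of code of your own. Each camera call takes 0.05 s, during which the arm holds its last target. There are 200 camera calls.

## Working session

There is one attempt and no reset: what is moved stays moved. The work goes in short steps, Python scripts to look and compute and a tool call to move; the robot and the scene stay as the last step left them, time stands still between calls to the robot, and variables do not carry over. Pictures are saved under pics/ and viewed, at most 13 in all, crops included, and the job is handed in when it is done.

Besides the shell and the picture viewer there is one more tool, called after "Request:" by a JSON object that holds its "name" and its "arguments", one argument or row to a line. carry_out: Moves the arm, as the interface text tells. Its arguments: {"type":"object","properties":{"motion":{"type":"array"}},"required":["motion"]}

```bash
mkdir -p pics; ls; cat > h.py <<'E'
from bench import *
import numpy as np, cv2
from scipy.spatial.transform import Rotation as R
def ray(im,u,v):
    K=np.array(im["mtx"]);d=cv2.undistortPoints
    x=(u-K[0,2])/K[0,0];y=(v-K[1,2])/K[1,1];k=im["k1"]
    a,b=x,y
    for _ in range(30):
        f=1+k*(a*a+b*b);a,b=x/f,y/f
    d=R.from_quat(im["orientation"]).as_matrix()@np.array([a,b,1.])
    return np.array(im["position"]),d/np.linalg.norm(d)
def plane(im,u,v,z):
    p,d=ray(im,u,v);return p+d*(z-p[2])/d[2]
def tri(i1,a,i2,b):
    p,d=ray(i1,*a);q,e=ray(i2,*b)
    s=np.linalg.lstsq(np.c_[d,-e],q-p,rcond=None)[0]
    A=p+s[0]*d;B=q+s[1]*e
    return (A+B)/2,np.linalg.norm(A-B)
def proj(im,P):
    K=np.array(im["mtx"]);c=R.from_quat(im["orientation"]).as_matrix().T@(np.array(P,float)-im["position"])
    a,b=c[0]/c[2],c[1]/c[2];f=1+im["k1"]*(a*a+b*b)
    return K[0,0]*a*f+K[0,2],K[1,1]*b*f+K[1,2]
def blobs(m,amin=30):
    n,l,s,c=cv2.connectedComponentsWithStats(m.astype(np.uint8))
    return [(s[i].tolist(),c[i].round(1).tolist()) for i in range(1,n) if s[i,4]>=amin]
E
python3 - <<'E'
from h import *
for n in("side","top"):
    im=get_image(n);cv2.imwrite(f"pics/{n}0.png",im["color"]);print(n,im["mtx"],im["k1"],im["position"],im["orientation"])
s=read_state();print(s)
E
```

```text
pics
side [[547.03326905   0.         321.17566181]
 [  0.         547.03326905 231.78745627]
 [  0.           0.           1.        ]] -0.002789876974544604 [  628.08352775 -1295.82321491   795.49824896] [ 0.86556079  0.01635044 -0.02167423 -0.50006741]
top [[583.54843777   0.         324.874595  ]
 [  0.         583.54843777 241.45286433]
 [  0.           0.           1.        ]] -0.14518623397144012 [ 390.94460188  -71.24115274 1581.77726854] [-0.70304848  0.7080977  -0.03859389  0.05320697]
{'clock': 0.1, 'joints': array([ 1.59763255e+00,  3.85489530e-01,  6.74443080e-03, -4.39148507e-04,
       -1.19402784e+00, -2.58620714e-01]), 'joint_vel': array([ 1.92873661e-04, -2.34745453e-03,  3.25962968e-03,  2.84038869e-03,
       -3.11587605e-04, -3.49537450e-05]), 'joint_efforts': array([-8.46621879e-04, -3.93318200e+01,  1.88931459e+01,  4.19808447e+00,
       -2.63875496e-03,  3.05584571e-06]), 'position': array([143.42675921, 607.79710941, 244.31731906]), 'ee_rot': array([ 9.93282133e-01, -1.15713379e-01, -6.14366550e-05,  1.00728831e-03]), 'contact_force': array([ 0.07410304,  0.38591249, -0.50315677]), 'wrist_torque': array([-0.00943013, -0.04741501, -0.00643523]), 'grasp_force': 0.0, 'gripper_width': 85.46630906116106}
```

View pics/top0.png

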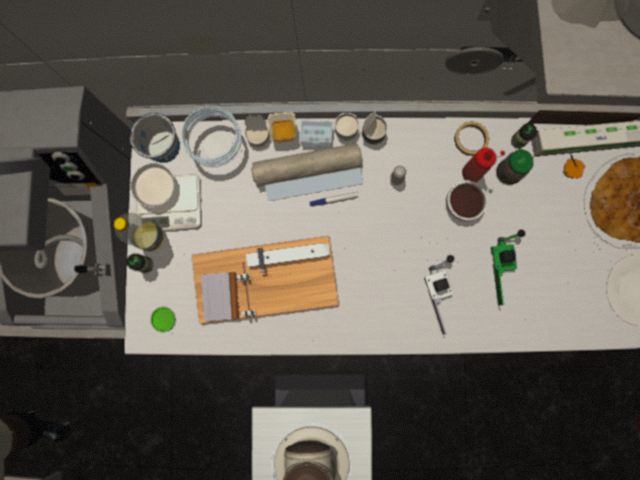

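View pics/side0.png

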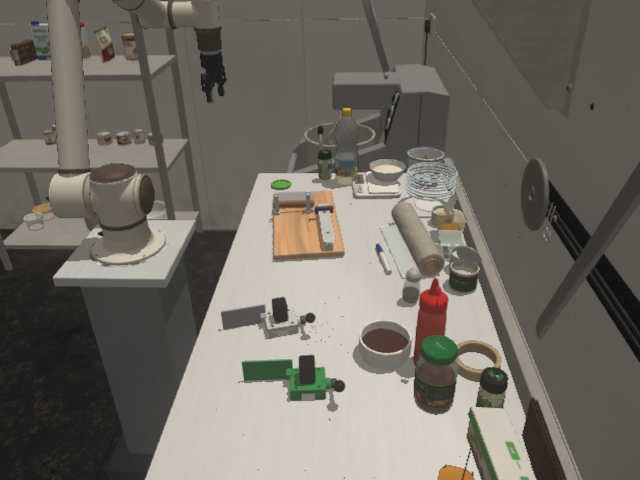

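Top view: board around (265,280), with the rail running (250,262)-(330,250) and its clip at about (262,258). Candidates for the stop are the grey one at top (440,286) / side (280,310) and the green one at top (505,258) / side (307,372). The grey one fits because green is excluded. I'll confirm it in an enlarged crop.

```bash
python3 - <<'E'
import cv2,numpy as np
t=cv2.imread("pics/top0.png");s=cv2.imread("pics/side0.png")
def c(i,x,y,w,h,W,H): return cv2.resize(i[y:y+h,x:x+w],(W,H),interpolation=cv2.INTER_CUBIC)
a=np.hstack([c(t,185,230,160,100,480,300),c(t,415,245,64,60,320,300)])
b=np.hstack([c(s,260,180,96,84,342,300),c(s,215,285,114,75,456,300)])
b=cv2.resize(b,(800,300))
cv2.imwrite("pics/crop.png",np.vstack([a,b]))
E
```

```text
(no output)
```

View pics/crop.png

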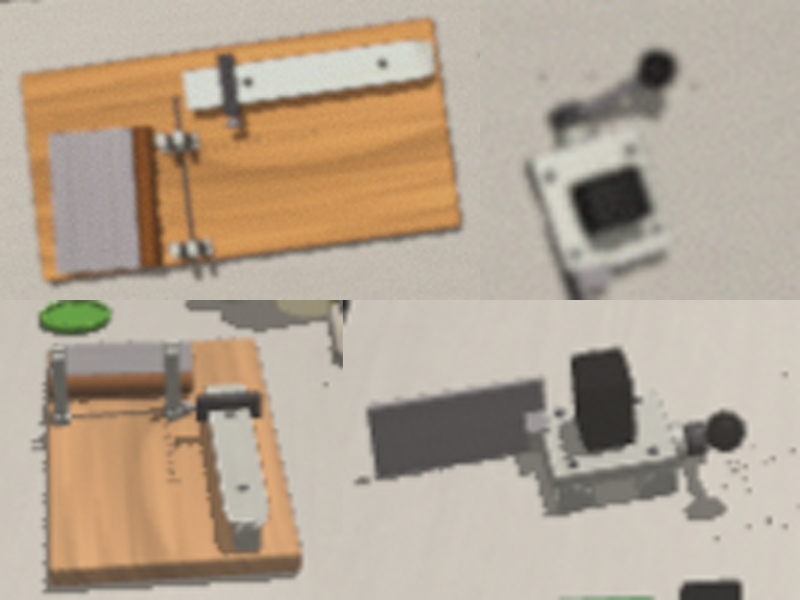

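The crop confirms the grey stop: black grip at top (441,285), ball at (450,259) up and right, dark plate running down and left. The clip's right face is at top about (263,260) and the rail's open end at about (330,251).

```bash
cat > meas.py <<'E'
from h import *
t=get_image("top");s=get_image("side")
T=t["color"];S=s["color"]
hsv=cv2.cvtColor(T,cv2.COLOR_BGR2HSV)
m=np.zeros(T.shape[:2],np.uint8);m[225:335,180:350]=((hsv[...,1]>90)&(hsv[...,0]<25))[225:335,180:350]
c=max(cv2.findContours(m,0,1)[0],key=cv2.contourArea)
c=np.vstack(cv2.findContours(m,0,1)[0]) if 0 else c
pts=np.array([plane(t,*q[0],22)[:2] for q in cv2.convexHull(c)],np.float32)
r=cv2.minAreaRect(pts);print("board",r)
# black blobs
for n,I,im,(x,y,w,h) in(("top",T,t,(415,245,64,100)),("side",S,s,(215,285,114,75))):
    g=I[y:y+h,x:x+w].max(2)<60
    for st,ce in blobs(g,8): print(n,st,[ce[0]+x,ce[1]+y])
y,x=245,415
g=(T[y:y+100,x:x+64].max(2)<60)
hs=cv2.findContours(g.astype(np.uint8),0,1)[0]
for c in hs:
    if cv2.contourArea(c)>60:
        p=np.array([plane(t,q[0][0]+x,q[0][1]+y,73)[:2] for q in c],np.float32);print("grip top",cv2.minAreaRect(p))
E
python3 meas.py
```

```text
board ((492.885009765625, 124.4765625), (189.28724670410156, 377.9580078125), 7.521997451782227)
top [32, 11, 6, 6, 29] [449.7, 258.7]
top [19, 34, 14, 13, 121] [440.6, 284.9]
side [57, 13, 15, 25, 295] [279.4, 309.8]
side [91, 29, 8, 8, 45] [309.4, 318.0]
side [85, 71, 14, 4, 52] [306.7, 357.6]
grip top ((472.2154541015625, -340.10723876953125), (23.6621036529541, 33.9820556640625), 17.602516174316406)
```

```bash
python3 - <<'E'
from h import *
t=get_image("top");s=get_image("side")
b,e=tri(t,(449.7,258.7),s,(309.4,318));g,e2=tri(t,(440.6,284.9),s,(279.4,309.8))
print(b,e,g,e2);d=b-g;print(np.linalg.norm(d[:2]),np.degrees(np.arctan2(d[1],d[0]))+38.4)
gp=plane(t,440.6,284.9,73);bp=plane(t,449.7,258.7,50)
print(gp,bp,np.degrees(np.arctan2(*(bp-gp)[1::-1]))+38.4)
# plate axis in top
T=t["color"];H=cv2.cvtColor(T,cv2.COLOR_BGR2HSV)
y,x=296,425;m=T[y:y+45,x:x+30].max(2)<110
for st,c in blobs(m,8):print(st,c)
v,u=np.nonzero(m);p=np.array([plane(t,a+x,q+y,51)[:2] for a,q in zip(u,v)],np.float32)
print(len(p),p.min(0),p.max(0),cv2.fitLine(p,2,0,.01,.01).ravel())
# rail white & clip, predicted pixels
c=np.array([492.9,124.5,0]);Rz=R.from_euler('z',7.52,degrees=True)
for n,q in dict(mouth=(55,-185,52),end=(55,36,52),clip=(55,5,52)).items(): 
  w=c+Rz.apply(q);print(n,w,proj(t,w),proj(s,w))
R_=(T.min(2)>140);y,x=230,235;mm=R_[y:y+45,x:x+102]
for st,ce in blobs(mm,60):print(st,ce)
y,x=230,235
for cc in cv2.findContours(mm.astype(np.uint8),0,1)[0]:
  if cv2.contourArea(cc)>60:
    p=np.array([plane(t,q[0][0]+x,q[0][1]+y,52)[:2] for q in cc],np.float32);print("white",cv2.minAreaRect(p),cv2.boxPoints(cv2.minAreaRect(p)).round(1).tolist())
print(R.from_quat(read_state()["ee_rot"]).as_matrix())
E
```

```text
[ 541.59220288 -370.55217484   47.39439323] 2.185292145672182 [ 473.02413464 -344.19345717   47.62847103] 1.1319190748388495
73.45993451485027 17.372401233444872
[ 472.21496722 -339.58261418   73.        ] [ 542.41982584 -369.8961572    50.        ] 15.045942526340028
[7, 3, 13, 35, 93] [12.9, 20.3]
93 [ 347.75748 -349.45297] [ 436.70966 -319.64673] [ 9.5596790e-01  2.9347128e-01  3.9143491e+02 -3.3422226e+02]
mouth [571.63832693 -51.71088466  52.        ] (np.float64(329.3008716782945), np.float64(248.67335658037544)) (np.float64(329.30861641566946), np.float64(240.2976365529508))
end [542.71555663 167.3883471   52.        ] (np.float64(246.6333333745714), np.float64(260.18044210839804)) (np.float64(322.3856579202151), np.float64(202.777372400299))
clip [546.77259681 136.6549707   52.        ] (np.float64(258.1734299263008), np.float64(258.57692857192114)) (np.float64(323.2579367267622), np.float64(207.50479684510054))
[0, 0, 102, 45, 1347] [48.2, 7.9]
[28, 13, 67, 21, 822] [60.9, 23.0]
[11, 23, 13, 13, 152] [17.0, 29.0]
white ((545.7633666992188, 153.12799072265625), (32.12401580810547, 32.03767013549805), 0.46681398153305054) [[529.5999755859375, 169.0], [529.7999877929688, 137.0], [562.0, 137.1999969482422], [561.7000122070312, 169.3000030517578]]
white ((560.8740844726562, 36.3701171875), (33.85009002685547, 174.15525817871094), 7.711459636688232) [[532.4000244140625, 120.4000015258789], [555.7999877929688, -52.20000076293945], [589.2999877929688, -47.599998474121094], [566.0, 124.9000015258789]]
white ((564.1868286132812, 65.39311218261719), (269.5948791503906, 116.7895278930664), 89.46414947509766) [[504.5, -68.9000015258789], [621.2999877929688, -69.9000015258789], [623.7999877929688, 199.60000610351562], [507.1000061035156, 200.6999969482422]]
[[ 9.73232972e-01 -2.29820732e-01 -1.17628900e-04]
 [-2.29820756e-01 -9.73232699e-01 -7.30793488e-04]
 [ 5.34712029e-05  7.38265880e-04 -9.99999726e-01]]
```

```bash
cat >> h.py <<'E'
def tgt(yaw_y):
    a=np.radians(yaw_y);y=np.array([np.cos(a),np.sin(a),0]);z=np.array([0,0,-1.]);return np.c_[np.cross(y,z),y,z]
def delta(p,yaw_y,s=None,M=None,p0=None):
    s=s or read_state()
    M=R.from_quat(s["ee_rot"]).as_matrix() if M is None else M
    p0=s["position"] if p0 is None else p0
    return R.from_matrix(M.T@tgt(yaw_y)).as_rotvec().round(4),(M.T@(np.array(p)-p0)).round(1)
E
python3 - <<'E'
from h import *
p1=[440,360,245]
print(delta(p1,-130)); print(delta([500,60,230],-162.8,M=tgt(-130),p0=np.array(p1)))
print(delta([473,-343,200],-162.8,M=tgt(-162.8),p0=np.array([500,60,230])))
E
```

```text
(array([ 7.000e-04, -2.000e-04,  4.662e-01]), array([3.456e+02, 1.733e+02, 1.000e-01]))
(array([0.    , 0.    , 0.5725]), array([238.8, 191.2,  15. ]))
(array([0., 0., 0.]), array([377., 145.,  30.]))
```

Request:
{"name": "carry_out", "arguments": {
  "motion": [
    [0,0,0.1,56,28,0,0.4],
    [0,0,0.2,112,56,0,0.4],
    [0,0,0.3,168,84,0,0.4],
    [0,0,0.4,224,112,0,0.4],
    [0,0,0.47,275,138,0,0.4]
  ]
}}

```text
clock: 0.92
position: [380.8, 409.2, 245.6]
ee_rot: [0.939, -0.345, 0.0, -0.0]
contact_force: [0.4, 0.1, -0.0]
gripper_width: 59.8
grasp_force: 0.0
```

```bash
python3 - <<'E'
from h import *
s=read_state();print(s["position"],s["joints"])
print(delta([500,130,235],-162.8))
E
```

```text
[380.84522522 409.24985876 245.55154192] [ 1.11126084e+00  2.72386217e-01 -1.56562947e-01  7.93906600e-05
 -1.14134027e+00 -2.44780280e-01]
(array([-5.000e-04,  2.000e-04,  5.663e-01]), array([271.6, 135.7,  10.5]))
```

Request:
{"name": "carry_out", "arguments": {
  "motion": [
    [0,0,0.12,55,27,2,0.4],
    [0,0,0.24,110,54,4,0.4],
    [0,0,0.36,165,81,6,0.4],
    [0,0,0.48,220,108,8,0.4],
    [0,0,0.566,271,135,10,0.4]
  ]
}}

```text
clock: 1.55
position: [499.9, 130.8, 235.5]
ee_rot: [0.805, -0.593, 0.0, -0.0]
contact_force: [-0.2, -0.5, -0.3]
gripper_width: 59.7
grasp_force: 0.0
```

```bash
python3 - <<'E'
from h import *
s=read_state();print(s["position"],s["joints"])
print(delta([490,-180,220],-162.8))
print(delta([473,-343,150],-162.8))
E
```

```text
[499.86825967 130.8422573  235.52590724] [ 5.70493803e-01  2.08034901e-01 -2.70184191e-01  1.24586501e-04
 -1.09185675e+00 -2.70542988e-01]
(array([-0.0007,  0.0001, -0.0002]), array([294. , 101.3,  15.4]))
(array([-0.0007,  0.0001, -0.0002]), array([444.7, 165.8,  85.4]))
```

Request:
{"name": "carry_out", "arguments": {
  "motion": [
    [0,0,0,58,20,3,0.4],
    [0,0,0,116,40,6,0.4],
    [0,0,0,174,60,9,0.4],
    [0,0,0,232,80,12,0.4],
    [0,0,0,290,100,15,0.4]
  ]
}}

```text
clock: 2.17
position: [490.1, -175.8, 220.6]
ee_rot: [0.806, -0.592, 0.0, -0.0]
contact_force: [1.0, 1.3, -0.4]
gripper_width: 59.8
grasp_force: 0.0
```

Request:
{"name": "carry_out", "arguments": {
  "motion": [
    [0,0,0,50,20,15,0.4],
    [0,0,0,100,42,35,0.4],
    [0,0,0,145,61,60,0.4],
    [0,0,0,155,66,75,0.4],
    [0,0,0,155,66,75,0.4]
  ]
}}

```text
clock: 2.8
position: [472.6, -341.5, 143.8]
ee_rot: [0.805, -0.593, -0.002, 0.0]
contact_force: [-0.0, 0.4, -0.1]
gripper_width: 60.0
grasp_force: 0.0
```

```bash
python3 - <<'E'
from h import *
s=read_state();print(s["position"],s["joints"])
print(delta([473,-343,48],-162.8))
a=get_image("top")["color"][225:315,395:515];b=get_image("side")["color"][250:370,190:340]
cv2.imwrite("pics/c2.png",np.hstack([cv2.resize(a,(400,300)),cv2.resize(b,(375,300))]))
E
```

```text
[ 472.63365218 -341.48797436  143.84248284] [-3.48222898e-01  4.06612222e-01 -2.33259087e-01 -3.66930045e-04
 -9.34265493e-01  6.49963411e-01]
(array([0.0025, 0.0023, 0.0013]), array([ 1.8, -0.1, 95.8]))
```

View pics/c2.png

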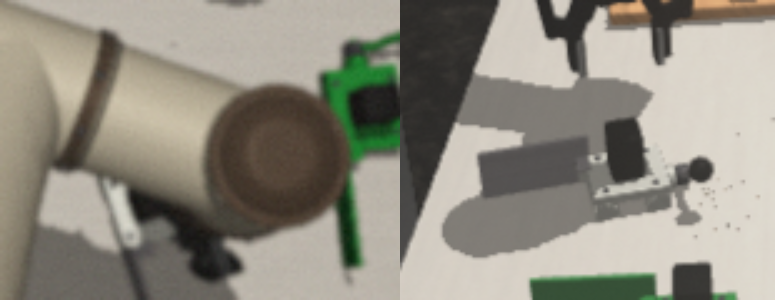

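Side crop: the fingertips at crop (577,65) and (660,55) straddle the grip block at (625,150), so I can go straight down.

Request:
{"name": "carry_out", "arguments": {
  "motion": [
    [0,0,0,1,0,30,0.4],
    [0,0,0,2,0,60,0.4],
    [0,0,0,2,0,85,0.4],
    [0,0,0,2,0,95,0.4],
    [0,0,0,2,0,95,0.4]
  ]
}}

```text
clock: 3.52
position: [474.9, -342.8, 50.9]
ee_rot: [0.806, -0.592, 0.0, -0.0]
contact_force: [-0.0, -1.5, 1.0]
gripper_width: 59.7
grasp_force: 0.0
```

Request:
{"name": "carry_out", "arguments": {
  "motion": [
    [0,0,0,0,0,0,-0.2],
    [0,0,0,0,0,0,-0.6],
    [0,0,0,0,0,0,-1],
    [0,0,0,0,0,0,-1],
    [0,0,0,0,0,0,-1]
  ]
}}

```text
clock: 4.15
position: [474.1, -343.8, 51.9]
ee_rot: [0.806, -0.592, 0.0, 0.0]
contact_force: [-2.9, 0.7, 4.5]
gripper_width: 29.5
grasp_force: 61.4
```

```bash
python3 - <<'E'
from h import *
s=read_state();print(s["position"],s["contact_force"],s["gripper_width"],s["grasp_force"],R.from_quat(s["ee_rot"]).as_matrix().round(4))
E
```

```text
[ 474.14898124 -343.81946456   51.90834035] [-2.87273611  0.70924714  4.51016608] 29.537572641357286 61.37337684631348 [[ 2.988e-01 -9.543e-01  4.000e-04]
 [-9.543e-01 -2.988e-01 -8.000e-04]
 [ 9.000e-04 -1.000e-04 -1.000e+00]]
```

```bash
python3 - <<'E'
from h import *
print(delta([580,-110.3,115],-172.4))
E
```

```text
(array([-0.0002, -0.0009,  0.1708]), array([-191.2, -170.8,  -63.2]))
```

Request:
{"name": "carry_out", "arguments": {
  "motion": [
    [0,0,0,0,0,-10,-1],
    [0,0,0,0,0,-25,-1],
    [0,0,0,0,0,-45,-1],
    [0,0,0,0,0,-60,-1],
    [0,0,0,0,0,-63,-1]
  ]
}}

```text
clock: 4.78
position: [474.9, -343.6, 114.7]
ee_rot: [0.806, -0.592, 0.001, -0.0]
contact_force: [-0.2, -1.4, -6.7]
gripper_width: 28.9
grasp_force: 60.3
```

```bash
python3 - <<'E'
from h import *
s=read_state();print(s["position"],s["contact_force"],s["gripper_width"],s["grasp_force"])
print(delta([580,-110.3,115],-172.4))
E
```

```text
[ 474.9063564  -343.64567548  114.72638776] [-0.17033065 -1.41064663 -6.70597492] 28.912100648042905 60.252732038497925
(array([-0.0024, -0.0015,  0.1704]), array([-191.4, -169.9,   -0.2]))
```

Request:
{"name": "carry_out", "arguments": {
  "motion": [
    [0,0,0.03,-30,-26,0,-1],
    [0,0,0.07,-75,-67,0,-1],
    [0,0,0.11,-120,-107,0,-1],
    [0,0,0.15,-165,-146,0,-1],
    [0,0,0.17,-191,-170,0,-1]
  ]
}}

```text
clock: 5.4
position: [580.0, -107.6, 112.7]
ee_rot: [0.753, -0.658, -0.0, 0.0]
contact_force: [0.6, -1.3, -7.0]
gripper_width: 29.4
grasp_force: 60.7
```

Request:
{"name": "carry_out", "arguments": {
  "motion": [
    [0,0,0,0,0,0,-1],
    [0,0,0,0,0,0,-1],
    [0,0,0,0,0,0,-1]
  ]
}}

```text
clock: 5.78
position: [578.7, -111.4, 112.9]
ee_rot: [0.752, -0.659, -0.0, 0.0]
contact_force: [0.1, 1.0, -6.3]
gripper_width: 29.7
grasp_force: 60.9
```

```bash
python3 - <<'E'
from h import *
s=read_state();print(s["position"],s["contact_force"],s["gripper_width"])
print(delta([580,-110.3,87.6],-172.4))
t=get_image("top");i=get_image("side")
a=t["color"][215:315,275:405];b=i["color"][160:310,240:400]
cv2.imwrite("pics/c3.png",np.hstack([cv2.resize(a,(390,300)),cv2.resize(b,(400,375))[:300]]) if 0 else np.hstack([cv2.resize(a,(390,300)),cv2.resize(b,(400,300))]))
q=s["position"]
print(proj(t,[572,-51,52]),proj(i,[572,-51,52]))
E
```

```text
[ 578.67988334 -111.39281048  112.92491844] [ 0.07288374  0.95836986 -6.29101706] 29.713534192660774
(array([ 0.0012,  0.0001, -0.0011]), array([-0.9, -1.5, 25.3]))
(np.float64(329.0306857339283), np.float64(248.53951551396676)) (np.float64(329.4548553898647), np.float64(240.16119667461027))
```

View pics/c3.png

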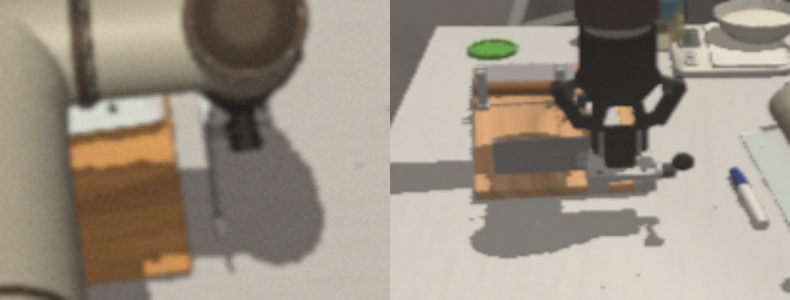

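Both crops show the stop held level and square, about 30 mm to the right of the rail's open end (which is hidden under the wrist in the top view). I'll lower it to rail height.

Request:
{"name": "carry_out", "arguments": {
  "motion": [
    [0,0,0,0,-0.5,8,-1],
    [0,0,0,-0.5,-1,16,-1],
    [0,0,0,-1,-1.5,23,-1],
    [0,0,0,-1,-1.5,25.3,-1],
    [0,0,0,-1,-1.5,25.3,-1]
  ]
}}

```text
clock: 6.5
position: [580.8, -109.2, 87.8]
ee_rot: [0.753, -0.658, -0.0, 0.0]
contact_force: [-0.1, 0.0, -6.6]
gripper_width: 29.3
grasp_force: 60.7
```

```bash
cat > st.py <<'E'
from h import *
s=read_state();M=R.from_quat(s["ee_rot"]).as_matrix()
Rz=R.from_euler('z',7.6,degrees=True).as_matrix()
q=Rz.T@(s["position"]-[572.1,-50.8,0]);print("rail frame x,y(nose),z",(q+[0,30,0]).round(2),"F rail",(Rz.T@s["contact_force"]).round(2),"yaw",np.degrees(np.arctan2(*M[1::-1,1])).round(2),"tz",M[:,2].round(4),"tq",(Rz.T@s["wrist_torque"]).round(2),s["clock"],s["gripper_width"].round(1))
E
python3 st.py; python3 - <<'E'
from h import *
s=read_state();print(s["joints"])
t=get_image("top");i=get_image("side")
b=i["color"][190:270,270:370]
cv2.imwrite("pics/c4.png",cv2.resize(b,(750,600),interpolation=cv2.INTER_CUBIC))
E
```

```text
[ 8.80424187e-02  4.82892239e-01 -2.73453427e-01  1.37684972e-04
 -8.14913430e-01  4.50889090e-02]Traceback (most recent call last):
  File "st.py", line 4, in <module>
    q=Rz.T@(s["position"]-[572.1,-50.8,0]);print("rail frame x,y(nose),z",(q+[0,30,0]).round(2),"F rail",(Rz.T@s["contact_force"]).round(2),"yaw",np.degrees(np.arctan2(*M[1::-1,1])).round(2),"tz",M[:,2].round(4),"tq",(Rz.T@s["wrist_torque"]).round(2),s["clock"],s["gripper_width"].round(1))
                                                                                                                                                                                                                                                                      ^^^^^^^^^^^^^^^^^^^^^^^^
AttributeError: 'float' object has no attribute 'round'
```

View pics/c4.png

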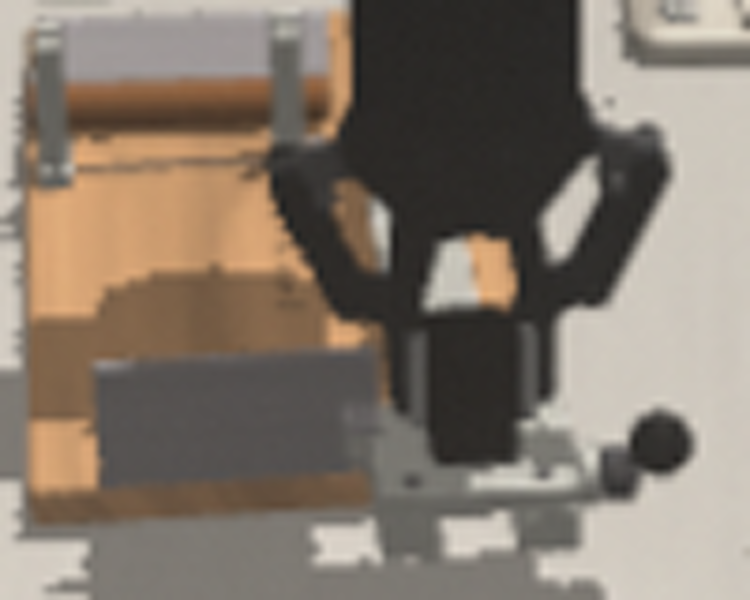

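The side crop shows the stop level. The rail's +x top edge is visible between the fingers at crop (475,265), i.e. pixel (333.3,225.3), so I can use it to check the lateral alignment.

```bash
sed -i 's/s\["gripper_width"\].round(1)/s["gripper_width"]/' st.py; python3 st.py; python3 - <<'E'
from h import *
i=get_image("side");Rz=R.from_euler('z',7.6,degrees=True).as_matrix()
for u,v in((333.3,225.3),(332.5,222.5)):
  print(Rz.T@(plane(i,u,v,52)-[572.1,-50.8,0]))
# grip block in side: centre of black block, compare with predicted
s=read_state();p=s["position"];print("pred grip px",proj(i,p+[0,0,-1.9]),proj(i,p+Rz@[0,-17,-24.9]),"ball pred",proj(i,p+Rz@[58,-46,-1.9]))
g=i["color"].max(2)<60
for st,c in blobs(g[230:260,350:370],10):print(st,c[0]+350,c[1]+230)
E
```

```text
rail frame x,y(nose),z [  1.2  -29.08  88.23] F rail [-0.33  0.46 -7.2 ] yaw -172.37 tz [ 5.e-04 -1.e-04 -1.e+00] tq [ 0.01 -0.08  0.02] 6.6 29.262029813382647
[18.1904235  78.76412085 52.        ]
[17.5955667  95.00731227 52.        ]
pred grip px (np.float64(332.0416418688954), np.float64(240.2849862322642)) (np.float64(332.8163382561552), np.float64(251.5493621767835)) ball pred (np.float64(357.35395759449125), np.float64(248.3782625403457))
[4, 16, 7, 7, 37] 357.2 249.0
```

Request:
{"name": "carry_out", "arguments": {
  "motion": [
    [0,0,0,-8,0.2,0.4,-1],
    [0,0,0,-16,0.2,0.7,-1],
    [0,0,0,-24,0.2,0.7,-1],
    [0,0,0,-30,0.2,0.7,-1],
    [0,0,0,-35,0.2,0.7,-1]
  ]
}}

```text
clock: 7.28
position: [575.4, -74.2, 87.1]
ee_rot: [0.753, -0.658, -0.0, 0.001]
contact_force: [-1.3, -1.1, -8.2]
gripper_width: 29.1
grasp_force: 60.9
```

```bash
python3 st.py
```

```text
rail frame x,y(nose),z [ 0.19  6.38 87.14] F rail [-1.39 -0.92 -8.17] yaw -172.36 tz [-1.4e-03 -3.0e-04 -1.0e+00] tq [-0.38  0.23  0.07] 7.275 29.117131725882558
```

Request:
{"name": "carry_out", "arguments": {
  "motion": [
    [0,0,0,-3,0,0,-1],
    [0,0,0,-6,0,0,-1],
    [0,0,0,-9,0,0,-1],
    [0,0,0,-12,0,0,-1],
    [0,0,0,-12,0,0,-1]
  ]
}}

```text
clock: 7.9
position: [573.0, -63.2, 87.0]
ee_rot: [0.752, -0.659, -0.001, 0.001]
contact_force: [-4.0, -3.2, -5.9]
gripper_width: 29.5
grasp_force: 61.0
```

```bash
python3 st.py
```

```text
rail frame x,y(nose),z [-0.7  17.62 87.01] F rail [-4.37 -2.67 -5.86] yaw -172.4 tz [-3.3e-03 -7.0e-04 -1.0e+00] tq [-0.87  1.29  0.11] 7.9 29.534838825399962
```

Request:
{"name": "carry_out", "arguments": {
  "motion": [
    [0,0,0,-2,0.7,0,-1],
    [0,0,0,-5,0.7,0,-1],
    [0,0,0,-8,0.7,0,-1],
    [0,0,0,-11,0.7,0,-1],
    [0,0,0,-11,0.7,0,-1]
  ]
}}

```text
clock: 8.52
position: [571.4, -51.7, 87.0]
ee_rot: [0.752, -0.659, -0.001, 0.001]
contact_force: [-3.5, -2.4, -6.5]
gripper_width: 29.9
grasp_force: 60.9
```

```bash
python3 st.py
```

```text
rail frame x,y(nose),z [-0.8  29.18 86.99] F rail [-3.76 -1.94 -6.45] yaw -172.4 tz [-2.e-03  1.e-04 -1.e+00] tq [-0.58  1.3   0.08] 8.525 29.90452620492312
```

Request:
{"name": "carry_out", "arguments": {
  "motion": [
    [0,0,0,-3,0.7,0,-1],
    [0,0,0,-8,0.8,0,-1],
    [0,0,0,-13,0.8,0,-1],
    [0,0,0,-18,0.8,0,-1],
    [0,0,0,-23,0.8,0,-1]
  ]
}}

```text
clock: 9.15
position: [568.2, -28.8, 87.2]
ee_rot: [0.753, -0.659, -0.0, 0.0]
contact_force: [-2.6, -2.7, -8.8]
gripper_width: 29.3
grasp_force: 60.7
```

```bash
python3 st.py
```

```text
rail frame x,y(nose),z [-0.97 52.34 87.19] F rail [-2.96 -2.32 -8.84] yaw -172.38 tz [-5.e-04 -0.e+00 -1.e+00] tq [-0.81  1.04  0.01] 9.15 29.27871902595308
```

Request:
{"name": "carry_out", "arguments": {
  "motion": [
    [0,0,0,-7,0.3,0,-1],
    [0,0,0,-16,0.5,0,-1],
    [0,0,0,-25,0.7,0,-1],
    [0,0,0,-34,0.7,0,-1],
    [0,0,0,-43,0.7,0,-1]
  ]
}}

```text
clock: 9.78
position: [562.3, 14.3, 87.5]
ee_rot: [0.753, -0.658, 0.0, -0.0]
contact_force: [-1.8, -1.0, -7.3]
gripper_width: 29.6
grasp_force: 60.8
```

```bash
python3 st.py
```

```text
rail frame x,y(nose),z [-1.07 95.77 87.54] F rail [-1.93 -0.74 -7.25] yaw -172.37 tz [ 1.e-03  3.e-04 -1.e+00] tq [-0.55  0.7  -0.06] 9.775 29.554928369649172
```

Request:
{"name": "carry_out", "arguments": {
  "motion": [
    [0,0,0,-7,0.3,0,-1],
    [0,0,0,-16,0.5,0,-1],
    [0,0,0,-25,0.5,0,-1],
    [0,0,0,-34,0.5,0,-1],
    [0,0,0,-43,0.5,0,-1]
  ]
}}

```text
clock: 10.4
position: [556.5, 56.9, 87.7]
ee_rot: [0.753, -0.658, 0.001, -0.001]
contact_force: [0.4, -0.1, -6.5]
gripper_width: 29.2
grasp_force: 61.0
```

```bash
python3 st.py
```

```text
rail frame x,y(nose),z [ -1.17 138.86  87.71] F rail [ 0.33 -0.2  -6.45] yaw -172.35 tz [ 2.e-03  7.e-04 -1.e+00] tq [ 0.   -0.11 -0.  ] 10.4 29.16773123603921
```

Request:
{"name": "carry_out", "arguments": {
  "motion": [
    [0,0,0,-6,0,0,-1],
    [0,0,0,-12,0,0.2,-1],
    [0,0,0,-17,0,0.3,-1],
    [0,0,0,-22,0,0.3,-1],
    [0,0,0,-25,0,0.3,-1]
  ]
}}

```text
clock: 11.02
position: [552.5, 81.0, 87.0]
ee_rot: [0.753, -0.659, 0.0, -0.0]
contact_force: [0.4, -0.2, -7.4]
gripper_width: 29.3
grasp_force: 61.0
```

```bash
python3 st.py; python3 - <<'E'
from h import *
t=get_image("top")
cv2.imwrite("pics/c5.png",cv2.resize(t["color"][225:300,215:315],(800,600),interpolation=cv2.INTER_CUBIC))
E
```

```text
rail frame x,y(nose),z [ -1.96 163.21  87.03] F rail [ 0.42 -0.23 -7.44] yaw -172.37 tz [ 1.e-04  0.e+00 -1.e+00] tq [-0.04 -0.07  0.04] 11.025 29.34146531883567
```

View pics/c5.png

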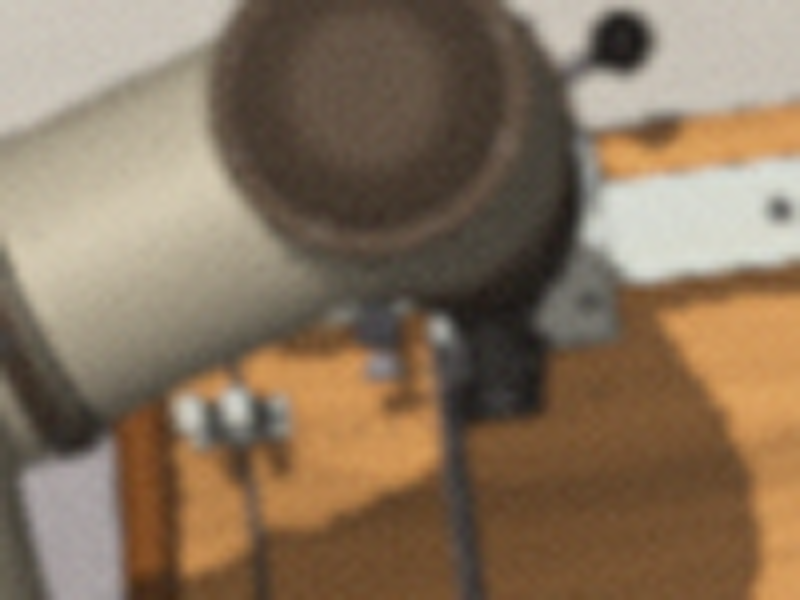

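The stop is on the rail. The clip's right edge (crop x about 398) and the stop plate (about 432) are roughly 4 px, or 10 mm, apart. I'll creep from here.

Request:
{"name": "carry_out", "arguments": {
  "motion": [
    [0,0,0,-2,0,0,-1],
    [0,0,0,-4,0,0,-1],
    [0,0,0,-5.5,0,0,-1],
    [0,0,0,-7,0,0,-1],
    [0,0,0,-7,0,0,-1]
  ]
}}

```text
clock: 11.7
position: [551.6, 87.7, 87.0]
ee_rot: [0.753, -0.659, 0.0, -0.0]
contact_force: [-0.5, 0.1, -6.5]
gripper_width: 29.3
grasp_force: 61.0
```

Request:
{"name": "carry_out", "arguments": {
  "motion": [
    [0,0,0,-0.5,0,0,-1],
    [0,0,0,-1,0,0,-1],
    [0,0,0,-1,0,0,-1]
  ]
}}

```text
clock: 12.08
position: [551.5, 88.6, 87.0]
ee_rot: [0.753, -0.659, 0.0, -0.0]
contact_force: [-0.1, -0.3, -6.5]
gripper_width: 29.2
grasp_force: 61.0
```

```bash
python3 st.py
```

```text
rail frame x,y(nose),z [ -1.99 170.94  87.04] F rail [-0.15 -0.32 -6.48] yaw -172.38 tz [ 1.e-04  0.e+00 -1.e+00] tq [-0.06 -0.13 -0.05] 12.075 29.150216586554055
```

Request:
{"name": "carry_out", "arguments": {
  "motion": [
    [0,0,0,-0.5,0,0,-1],
    [0,0,0,-1,0,0,-1],
    [0,0,0,-1,0,0,-1]
  ]
}}

```text
clock: 12.45
position: [551.3, 89.7, 87.0]
ee_rot: [0.753, -0.659, -0.0, -0.0]
contact_force: [0.3, -0.0, -6.5]
gripper_width: 29.5
grasp_force: 61.0
```

Request:
{"name": "carry_out", "arguments": {
  "motion": [
    [0,0,0,-0.4,0,0,-1],
    [0,0,0,-0.8,0,0,-1],
    [0,0,0,-0.8,0,0,-1]
  ]
}}

```text
clock: 12.82
position: [551.2, 90.4, 87.0]
ee_rot: [0.753, -0.659, -0.0, 0.0]
contact_force: [-0.3, -0.3, -6.1]
gripper_width: 29.3
grasp_force: 61.0
```

```bash
python3 st.py
```

```text
rail frame x,y(nose),z [ -2.02 172.75  87.01] F rail [-0.35 -0.28 -6.07] yaw -172.38 tz [-0.  0. -1.] tq [-0.02 -0.05 -0.05] 12.825 29.316336879708302
```

Request:
{"name": "carry_out", "arguments": {
  "motion": [
    [0,0,0,-0.4,0,0,-1],
    [0,0,0,-0.8,0,0,-1],
    [0,0,0,-0.8,0,0,-1]
  ]
}}

```text
clock: 13.2
position: [551.1, 91.2, 87.0]
ee_rot: [0.753, -0.659, -0.0, -0.0]
contact_force: [0.6, 1.1, -7.3]
gripper_width: 29.5
grasp_force: 61.0
```

Request:
{"name": "carry_out", "arguments": {
  "motion": [
    [0,0,0,-0.4,0,0,-1],
    [0,0,0,-0.8,0,0,-1],
    [0,0,0,-0.8,0,0,-1]
  ]
}}

```text
clock: 13.58
position: [551.0, 92.0, 87.0]
ee_rot: [0.753, -0.659, -0.0, -0.0]
contact_force: [0.3, -0.0, -6.4]
gripper_width: 29.3
grasp_force: 61.0
```

Request:
{"name": "carry_out", "arguments": {
  "motion": [
    [0,0,0,-0.4,0,0,-1],
    [0,0,0,-0.8,0,0,-1],
    [0,0,0,-0.8,0,0,-1]
  ]
}}

```text
clock: 13.95
position: [550.9, 92.3, 87.0]
ee_rot: [0.752, -0.659, 0.0, 0.0]
contact_force: [0.9, -4.0, -6.1]
gripper_width: 29.5
grasp_force: 61.1
```

Request:
{"name": "carry_out", "arguments": {
  "motion": [
    [0,0,0,-0.4,0,0,-1],
    [0,0,0,-0.8,0,0,-1],
    [0,0,0,-0.8,0,0,-1]
  ]
}}

```text
clock: 14.32
position: [550.9, 92.4, 87.1]
ee_rot: [0.752, -0.659, 0.0, 0.001]
contact_force: [2.4, -5.6, -5.7]
gripper_width: 29.2
grasp_force: 61.1
```

```bash
python3 st.py; python3 - <<'E'
from h import *
t=get_image("top")
cv2.imwrite("pics/c6.png",cv2.resize(t["color"][255:285,245:285],(800,600),interpolation=cv2.INTER_CUBIC))
E
```

```text
rail frame x,y(nose),z [ -2.07 174.75  87.14] F rail [ 1.63 -5.87 -5.7 ] yaw -172.4 tz [-3.0e-04 -1.6e-03 -1.0e+00] tq [-2.23 -0.5  -0.14] 14.325 29.156405325394097
```

View pics/c6.png

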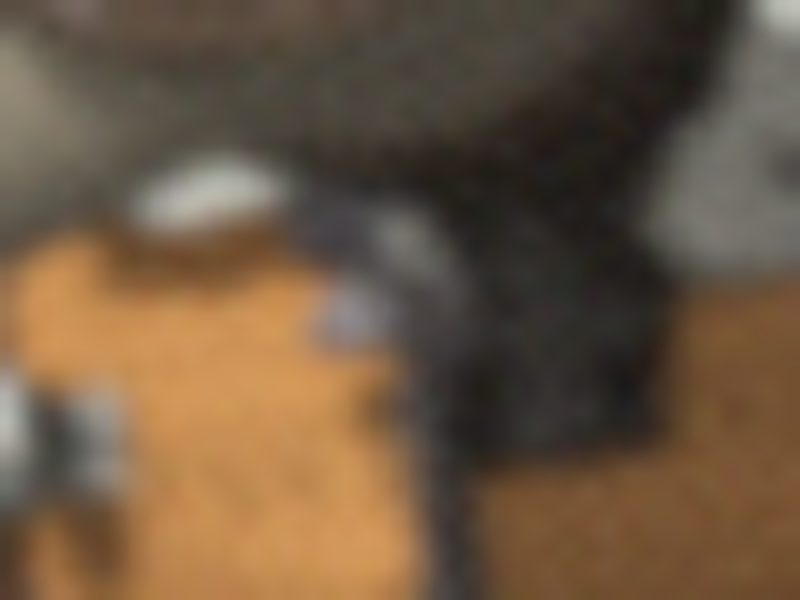

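Force along the rail is now −5.9 N and the position has stalled at 174.7 mm, as expected: the stop is home against the clip. Releasing now.

Request:
{"name": "carry_out", "arguments": {
  "motion": [
    [0,0,0,0,0,0,-0.5],
    [0,0,0,0,0,0,0],
    [0,0,0,0,0,0,0],
    [0,0,0,0,0,0,0]
  ]
}}

```text
clock: 14.88
position: [551.4, 94.3, 87.8]
ee_rot: [0.753, -0.658, 0.0, -0.001]
contact_force: [-0.8, -0.3, -0.2]
gripper_width: 42.8
grasp_force: 0.0
```

```bash
python3 st.py
```

```text
rail frame x,y(nose),z [ -1.32 176.52  87.82] F rail [-0.8  -0.22 -0.21] yaw -172.34 tz [ 1.9e-03  9.0e-04 -1.0e+00] tq [-0.08  0.01  0.03] 14.875 42.82126569716333
```

Request:
{"name": "carry_out", "arguments": {
  "motion": [
    [0,0,0,0,0,-15,0],
    [0,0,0,0,0,-38,0],
    [0,0,0,0,0,-60,-0.5],
    [0,0,0,25,-18,-60,-1],
    [0,0,0,60,-42,-60,-1]
  ]
}}

```text
clock: 15.5
position: [601.3, 40.1, 149.3]
ee_rot: [0.753, -0.658, 0.001, -0.001]
contact_force: [-0.6, 0.9, -0.0]
gripper_width: -0.0
grasp_force: 0.0
```

Request:
{"name": "carry_out", "arguments": {
  "motion": [
    [0,0,0,20,-15,0,-1],
    [0,0,0,28,-20,0,-1],
    [0,0,0,28,-20,10,-1],
    [0,0,0,28,-20,10,-1]
  ]
}}

```text
clock: 16.0
position: [622.5, 15.1, 135.9]
ee_rot: [0.753, -0.658, -0.001, 0.001]
contact_force: [1.2, 0.2, 0.8]
gripper_width: 0.0
grasp_force: 0.0
```

```bash
python3 st.py; python3 - <<'E'
from h import *
t=get_image("top");i=get_image("side")
a=t["color"][220:295,235:335];b=i["color"][160:270,260:400]
cv2.imwrite("pics/c7.png",np.hstack([cv2.resize(a,(400,300),interpolation=2),cv2.resize(b,(382,300),interpolation=2)]))
for n,im in(("t",t),("s",i)):
  g=im["color"].max(2)<60
  for st,c in blobs(g,20):
    if st[4]<200 and 250<c[0]<400 and 180<c[1]<300:print(n,st,c)
E
```

```text
rail frame x,y(nose),z [ 58.68  88.66 135.89] F rail [1.18 0.   0.78] yaw -172.35 tz [-2.8e-03 -2.0e-04 -1.0e+00] tq [ 0.03 -0.03 -0.03] 16.0 0.030270403663592807
t [267, 250, 14, 12, 136] [273.4, 255.3]
t [260, 261, 4, 7, 22] [261.6, 264.6]
s [317, 197, 13, 18, 164] [323.7, 205.1]
s [343, 209, 7, 6, 30] [346.1, 211.2]
```

View pics/c7.png

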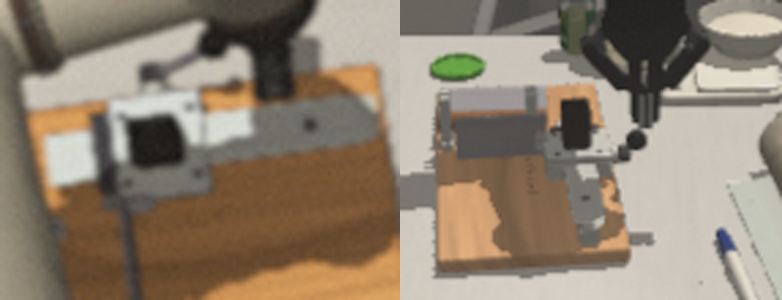

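The stop stands square against the clip (top crop: clip at x about 100, carriage 110-210). The ball is free at (213,40) in the top crop and (636,140) in the side crop, with the shut fingers to its right. Next I fix the ball position.

```bash
python3 - <<'E'
from h import *
i=get_image("side");t=get_image("top");Rz=R.from_euler('z',7.6,degrees=True).as_matrix()
print("ball rail", Rz.T@(plane(i,346.1,211.2,85)-[572.1,-50.8,0]),"pred",(56,98.75,85))
print("grip", Rz.T@(plane(t,273.4,255.3,108)-[572.1,-50.8,0]))
E
python3 st.py
```

```text
ball rail [56.00481626 95.61895916 85.        ] pred (56, 98.75, 85)
grip [ -4.08217091 142.68304184 108.        ]
rail frame x,y(nose),z [ 59.89  88.63 137.28] F rail [-0.23  0.56  0.15] yaw -172.32 tz [ 2.e-04  0.e+00 -1.e+00] tq [-0.04  0.01 -0.04] 16.2 0.33749769586645983
```

Request:
{"name": "carry_out", "arguments": {
  "motion": [
    [0,0,0,0,0,15,-1],
    [0,0,0,0,0,32,-1],
    [0,0,0,0,0,43,-1],
    [0,0,0,-5,0,43,-1],
    [0,0,0,-10,0,43,-1]
  ]
}}

```text
clock: 16.82
position: [622.9, 24.8, 94.1]
ee_rot: [0.753, -0.658, 0.0, -0.0]
contact_force: [1.6, 0.5, 1.5]
gripper_width: -0.1
grasp_force: 0.0
```

```bash
cat > lev.py <<'E'
from h import *
Rz=R.from_euler('z',7.6,degrees=True).as_matrix()
F=[];P=[];Q=[]
for k in range(4):
    get_image("side");s=read_state();F.append(Rz.T@s["contact_force"]);P.append(Rz.T@(s["position"]-[572.1,-50.8,0]));Q.append(s["wrist_torque"])
F=np.mean(F,0);p=np.mean(P,0)
# finger face y -> lever angle; pivot at rail y 144.0, z 46.5
f=p[1]+11;b=f+11-144.0;phi=np.arcsin(np.clip(b/60,-1,1))
f0=-F;z=60*np.cos(phi);yc=b-11
print("TCP",p.round(2),"F",F.round(2),"phi",np.degrees(phi).round(1),"joint",(phi+np.radians(50)).round(3),"tau N/ball",((f0[1]*z-f0[2]*yc)/60).round(2),"simple",(f0[1]*np.cos(phi)-f0[2]*np.sin(phi)).round(2),"ball z",(z+46.5).round(1),s["clock"])
E
python3 lev.py
```

```text
TCP [60.48 68.54 94.61] F [-0.12  0.42 -0.  ] phi -63.0 joint -0.227 tau N/ball -0.19 simple -0.19 ball z 73.7 17.025
```

Request:
{"name": "carry_out", "arguments": {
  "motion": [
    [0,0,0,-8,0,0,-1],
    [0,0,0,-12,0,-4,-1],
    [0,0,0,-16,0,-8,-1],
    [0,0,0,-20,0,-11,-1],
    [0,0,0,-24,0,-13.5,-1]
  ]
}}

```text
clock: 17.65
position: [620.3, 47.0, 108.8]
ee_rot: [0.753, -0.658, 0.001, 0.0]
contact_force: [1.8, -7.0, 1.5]
gripper_width: -0.3
grasp_force: 3.6
```

```bash
python3 lev.py
```

```text
TCP [ 60.93  90.84 109.  ] F [ 1.29 -5.44  1.34] phi -31.3 joint 0.327 tau N/ball 3.71 simple 3.96 ball z 97.8 17.85
```

Request:
{"name": "carry_out", "arguments": {
  "motion": [
    [0,0,0,-4,0,-1.5,-1],
    [0,0,0,-8,0,-3,-1],
    [0,0,0,-12,0,-4.5,-1],
    [0,0,0,-16,0,-6,-1],
    [0,0,0,-20,0,-6.5,-1]
  ]
}}

```text
clock: 18.48
position: [619.5, 66.3, 118.0]
ee_rot: [0.753, -0.658, 0.003, -0.001]
contact_force: [1.4, -8.3, 10.7]
gripper_width: -0.2
grasp_force: 5.9
```

```bash
python3 lev.py
```

```text
TCP [ 62.5  110.23 118.15] F [ 0.71 -8.17 10.37] phi -11.3 joint 0.675 tau N/ball 4.08 simple 5.98 ball z 105.3 18.675
```

The force is pushing up (+10 N), so the tip is riding on the upper part of the ball. I'll back off, go deeper and re-engage.

Request:
{"name": "carry_out", "arguments": {
  "motion": [
    [0,0,0,5,0,-1,-1],
    [0,0,0,10,0,0,-1],
    [0,0,0,10,0,7,-1],
    [0,0,0,10,0,7,-1]
  ]
}}

```text
clock: 19.18
position: [617.3, 58.2, 105.6]
ee_rot: [0.752, -0.659, -0.001, 0.001]
contact_force: [0.3, -0.4, 0.5]
gripper_width: -0.5
grasp_force: 0.0
```

```bash
python3 lev.py; python3 - <<'E'
from h import *
i=get_image("side")
cv2.imwrite("pics/c8.png",cv2.resize(i["color"][180:230,300:370],(770,550),interpolation=cv2.INTER_CUBIC))
E
```

```text
TCP [ 59.83 102.16 106.49] F [ 0.04 -0.27  0.35] phi -19.3 joint 0.536 tau N/ball 0.07 simple 0.13 ball z 103.1 19.375
```

View pics/c8.png

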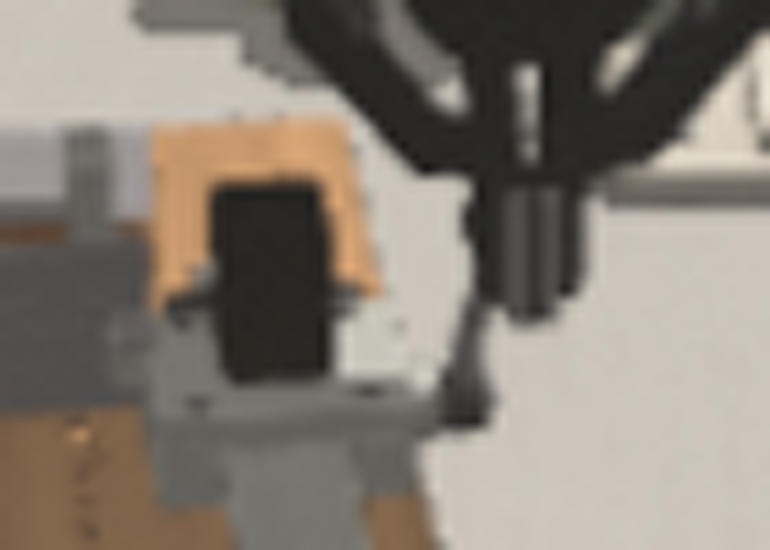

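The fingers hide the ball and the lever bar at (478,340) is near upright. The finger sits about 4-5 mm too far in +x, so I'll centre it and re-engage gently.

Request:
{"name": "carry_out", "arguments": {
  "motion": [
    [0,0,0,-3,4,0,-1],
    [0,0,0,-6,4,0,-1],
    [0,0,0,-8,4,0,-1],
    [0,0,0,-10,4,-0.5,-1],
    [0,0,0,-10,4,-0.5,-1]
  ]
}}

```text
clock: 20.05
position: [612.8, 66.7, 107.9]
ee_rot: [0.753, -0.659, 0.0, 0.001]
contact_force: [0.0, -5.1, 2.3]
gripper_width: -0.0
grasp_force: 2.6
```

```bash
python3 lev.py
```

```text
TCP [ 55.9  111.14 107.91] F [-0.54 -5.23  2.36] phi -10.4 joint 0.691 tau N/ball 4.28 simple 4.72 ball z 105.5 20.25
```

Request:
{"name": "carry_out", "arguments": {
  "motion": [
    [0,0,0,-1.5,0,-0.2,-1],
    [0,0,0,-3,0,-0.4,-1],
    [0,0,0,-4.5,0,-0.6,-1],
    [0,0,0,-6,0,-0.7,-1],
    [0,0,0,-6,0,-0.7,-1]
  ]
}}

```text
clock: 20.88
position: [612.3, 72.6, 109.3]
ee_rot: [0.753, -0.659, 0.001, 0.0]
contact_force: [-0.5, -5.1, 4.3]
gripper_width: 0.3
grasp_force: 2.8
```

```bash
python3 lev.py
```

```text
TCP [ 56.22 117.   109.26] F [-0.82 -4.9   4.25] phi -4.8 joint 0.789 tau N/ball 3.75 simple 4.53 ball z 106.3 21.075
```

Request:
{"name": "carry_out", "arguments": {
  "motion": [
    [0,0,0,-1.5,0,0.5,-1],
    [0,0,0,-3,0,0.5,-1],
    [0,0,0,-4.5,0,0.5,-1],
    [0,0,0,-6,0,0.5,-1],
    [0,0,0,-6,0,0.5,-1]
  ]
}}

```text
clock: 21.7
position: [611.9, 78.9, 108.8]
ee_rot: [0.753, -0.658, 0.001, -0.0]
contact_force: [0.6, -4.9, 3.3]
gripper_width: 0.1
grasp_force: 2.6
```

```bash
python3 lev.py
```

```text
TCP [ 56.63 123.35 108.66] F [ 0.3  -4.82  4.18] phi 1.3 joint 0.895 tau N/ball 4.14 simple 4.91 ball z 106.5 21.9
```

Request:
{"name": "carry_out", "arguments": {
  "motion": [
    [0,0,0,-1,0,0.2,-1],
    [0,0,0,-2,0,0.2,-1],
    [0,0,0,-3,0,0.2,-1],
    [0,0,0,-4,0,0.2,-1],
    [0,0,0,-4,0,0.2,-1]
  ]
}}

```text
clock: 22.52
position: [611.0, 83.5, 107.8]
ee_rot: [0.753, -0.659, 0.0, -0.0]
contact_force: [1.6, -5.4, 4.0]
gripper_width: -0.3
grasp_force: 2.4
```

```bash
python3 lev.py
```

```text
TCP [ 56.29 127.97 107.67] F [ 0.53 -4.96  3.56] phi 5.7 joint 0.972 tau N/ball 4.64 simple 5.29 ball z 106.2 22.725
```

Request:
{"name": "carry_out", "arguments": {
  "motion": [
    [0,0,0,-1,0,0.2,-1],
    [0,0,0,-2,0,0.3,-1],
    [0,0,0,-3,0,0.5,-1],
    [0,0,0,-4,0,0.6,-1],
    [0,0,0,-4,0,0.6,-1]
  ]
}}

```text
clock: 23.35
position: [610.0, 87.6, 106.8]
ee_rot: [0.753, -0.659, -0.0, 0.0]
contact_force: [1.8, -4.0, 3.3]
gripper_width: 0.1
grasp_force: 2.0
```

```bash
python3 lev.py
```

```text
TCP [ 55.85 132.12 106.75] F [ 0.48 -3.81  2.77] phi 9.7 joint 1.042 tau N/ball 3.72 simple 4.22 ball z 105.6 23.55
```

Request:
{"name": "carry_out", "arguments": {
  "motion": [
    [0,0,0,-1,0,0.3,-1],
    [0,0,0,-2,0,0.6,-1],
    [0,0,0,-3,0,0.8,-1],
    [0,0,0,-4,0,1,-1],
    [0,0,0,-4,0,1,-1]
  ]
}}

```text
clock: 24.18
position: [609.5, 91.5, 105.8]
ee_rot: [0.753, -0.659, -0.0, 0.0]
contact_force: [1.5, -4.7, 3.9]
gripper_width: -0.2
grasp_force: 2.0
```

```bash
python3 lev.py
```

```text
TCP [ 55.87 136.06 105.79] F [ 0.3  -3.46  2.69] phi 13.6 joint 1.109 tau N/ball 3.5 simple 4.0 ball z 104.8 24.375
```

Request:
{"name": "carry_out", "arguments": {
  "motion": [
    [0,0,0,-1,0,0,-1],
    [0,0,0,-2,0,0,-1],
    [0,0,0,-3,0,0,-1],
    [0,0,0,-4,0,0,-1],
    [0,0,0,-4,0,0,-1]
  ]
}}

```text
clock: 25.0
position: [608.8, 95.4, 105.7]
ee_rot: [0.753, -0.659, -0.0, 0.0]
contact_force: [0.6, -3.9, 1.8]
gripper_width: -0.2
grasp_force: 2.0
```

```bash
python3 lev.py
```

```text
TCP [ 55.75 140.04 105.68] F [-0.53 -3.78  1.2 ] phi 17.5 joint 1.178 tau N/ball 3.74 simple 3.96 ball z 103.7 25.2
```

Request:
{"name": "carry_out", "arguments": {
  "motion": [
    [0,0,0,-1,0,0,-1],
    [0,0,0,-2,0,0,-1],
    [0,0,0,-3,0,0,-1],
    [0,0,0,-4,0,0,-1],
    [0,0,0,-4,0,0,-1]
  ]
}}

```text
clock: 25.82
position: [608.1, 99.3, 105.5]
ee_rot: [0.753, -0.659, -0.0, 0.0]
contact_force: [0.7, -5.7, -1.1]
gripper_width: 0.3
grasp_force: 2.2
```

```bash
python3 lev.py
```

```text
TCP [ 55.55 143.95 105.52] F [-1.1  -3.97 -1.71] phi 21.5 joint 1.247 tau N/ball 3.38 simple 3.07 ball z 102.3 26.025
```

Request:
{"name": "carry_out", "arguments": {
  "motion": [
    [0,0,0,-1,0,0,-1],
    [0,0,0,-2,0,0,-1],
    [0,0,0,-3,0,0,-1],
    [0,0,0,-4,0,0,-1],
    [0,0,0,-4,0,0,-1]
  ]
}}

```text
clock: 26.65
position: [607.4, 102.7, 105.2]
ee_rot: [0.752, -0.659, -0.0, 0.001]
contact_force: [-0.0, -5.8, -3.3]
gripper_width: -0.2
grasp_force: 2.9
```

```bash
python3 lev.py
```

```text
TCP [ 55.27 147.5  105.15] F [-1.17 -5.71 -3.33] phi 25.2 joint 1.312 tau N/ball 4.36 simple 3.75 ball z 100.8 26.85
```

Request:
{"name": "carry_out", "arguments": {
  "motion": [
    [0,0,0,-1,0,0,-1],
    [0,0,0,-2,0,0,-1],
    [0,0,0,-3,0,0,-1],
    [0,0,0,-3,0,0,-1]
  ]
}}

```text
clock: 27.35
position: [606.8, 105.3, 104.8]
ee_rot: [0.752, -0.659, -0.001, 0.001]
contact_force: [0.9, -6.8, -4.1]
gripper_width: -0.0
grasp_force: 3.4
```

```bash
python3 lev.py
```

```text
TCP [ 54.99 150.11 104.82] F [-0.89 -6.18 -3.86] phi 27.9 joint 1.36 tau N/ball 4.36 simple 3.65 ball z 99.5 27.55
```

Request:
{"name": "carry_out", "arguments": {
  "motion": [
    [0,0,0,-1,0,0,-1],
    [0,0,0,-2,0,0,-1],
    [0,0,0,-3,0,0,-1],
    [0,0,0,-3,0,0,-1]
  ]
}}

```text
clock: 28.05
position: [606.1, 107.7, 104.5]
ee_rot: [0.752, -0.659, -0.001, 0.002]
contact_force: [0.9, -8.6, -6.1]
gripper_width: -0.1
grasp_force: 4.1
```

```bash
python3 lev.py
```

```text
TCP [ 54.69 152.65 104.43] F [-0.38 -7.98 -5.4 ] phi 30.7 joint 1.409 tau N/ball 5.09 simple 4.1 ball z 98.1 28.25
```

Request:
{"name": "carry_out", "arguments": {
  "motion": [
    [0,0,0,-0.5,0,1,-1],
    [0,0,0,-1.5,0,1.5,-1],
    [0,0,0,-2.5,0,2,-1],
    [0,0,0,-2.5,0,2,-1]
  ]
}}

```text
clock: 28.75
position: [606.0, 110.2, 103.2]
ee_rot: [0.752, -0.659, -0.0, 0.002]
contact_force: [-0.1, -8.4, -2.4]
gripper_width: 0.1
grasp_force: 4.2
```

```bash
python3 lev.py
```

```text
TCP [ 54.87 155.12 103.15] F [-1.63 -8.49 -3.1 ] phi 33.5 joint 1.457 tau N/ball 5.94 simple 5.37 ball z 96.5 28.95
```

Request:
{"name": "carry_out", "arguments": {
  "motion": [
    [0,0,0,-0.7,0,1,-1],
    [0,0,0,-1.4,0,1.5,-1],
    [0,0,0,-2,0,2,-1],
    [0,0,0,-2,0,2,-1]
  ]
}}

```text
clock: 29.45
position: [606.0, 112.3, 101.9]
ee_rot: [0.752, -0.659, -0.0, 0.002]
contact_force: [-0.5, -8.4, -0.0]
gripper_width: -0.0
grasp_force: 4.1
```

```bash
python3 lev.py
```

```text
TCP [ 55.13 157.14 101.88] F [-1.43 -7.59 -0.12] phi 35.9 joint 1.498 tau N/ball 6.11 simple 6.09 ball z 95.1 29.65
```

Request:
{"name": "carry_out", "arguments": {
  "motion": [
    [0,0,0,-0.7,0,0.1,-1],
    [0,0,0,-1.3,0,0.3,-1],
    [0,0,0,-1.7,0,0.4,-1],
    [0,0,0,-1.7,0,0.4,-1]
  ]
}}

```text
clock: 30.15
position: [605.7, 113.6, 101.3]
ee_rot: [0.752, -0.659, -0.0, 0.002]
contact_force: [-0.7, -9.4, -0.2]
gripper_width: -0.3
grasp_force: 4.6
```

```bash
python3 lev.py
```

```text
TCP [ 55.02 158.55 101.32] F [-1.59 -9.7  -0.26] phi 37.5 joint 1.528 tau N/ball 7.59 simple 7.54 ball z 94.1 30.35
```

Effort at the ball is about 7.5 N (6.6 N if the bar is being touched instead), so it is within the tight range either way. Backing off.

Request:
{"name": "carry_out", "arguments": {
  "motion": [
    [0,0,0,3,0,0,-1],
    [0,0,0,8,0,0,-1],
    [0,0,0,15,0,-5,-1],
    [0,0,0,20,0,-40,-1],
    [0,0,0,20,0,-90,-1]
  ]
}}

```text
clock: 30.98
position: [608.7, 95.4, 191.7]
ee_rot: [0.752, -0.659, -0.001, 0.001]
contact_force: [1.2, -0.1, 0.4]
gripper_width: -0.0
grasp_force: 0.0
```

Request:
{"name": "carry_out", "arguments": {
  "motion": [
    [0,0,0,40,0,-30,-1],
    [0,0,0,90,0,-30,-1],
    [0,0,0,140,0,-30,-1],
    [0,0,0,160,0,-30,-1],
    [0,0,0,160,0,-30,-1]
  ]
}}

```text
clock: 31.6
position: [630.6, -64.0, 221.8]
ee_rot: [0.752, -0.659, 0.0, -0.0]
contact_force: [0.3, 0.3, 1.0]
gripper_width: 0.3
grasp_force: 0.0
```

```bash
python3 - <<'E'
from h import *
t=get_image("top");i=get_image("side")
a=t["color"][225:285,235:315];b=i["color"][170:260,260:380]
cv2.imwrite("pics/c9.png",np.hstack([cv2.resize(a,(400,300),interpolation=2),cv2.resize(b,(400,300),interpolation=2)]))
s=read_state();print(s["position"],s["contact_force"],s["clock"])
E
```

```text
[630.44042001 -62.3572795  221.66122999] [ 0.30074405 -0.06434118 -0.22123416] 31.7
```

View pics/c9.png

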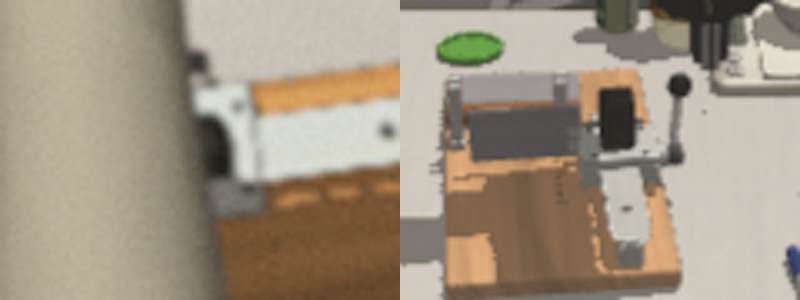

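The lever now leans left (ball at side crop (680,85)) and the stop looks square. A quick numeric check of the ball angle and any stop shift before handing in.

```bash
python3 - <<'E'
from h import *
i=get_image("side");Rz=R.from_euler('z',7.6,degrees=True).as_matrix();o=np.array([572.1,-50.8,0])
for st,c in blobs(i["color"].max(2)<60,20):
  if 310<c[0]<360 and 180<c[1]<230:
    p,d=ray(i,*c);p=Rz.T@(p-o);d=Rz.T@d
    print(st,c,(p+d*(56-p[0])/d[0]).round(1) , [ (f,(p+d*((z-p[2])/d[2])).round(1).tolist()) for f,z in((f,46.5+60*np.cos(np.radians(f))) for f in(25,32,38,44))])
E
```

```text
[341, 193, 6, 6, 29] [343.4, 195.3] [ 56.  159.2 103.1] [(25, [56.5, 163.8, 100.9]), (32, [57.4, 170.9, 97.4]), (38, [58.2, 178.2, 93.8]), (44, [59.2, 186.5, 89.7])]
[320, 197, 10, 18, 166] [324.5, 205.3] [  56.   855.9 -284.1] [(25, [-2.9, 107.9, 100.9]), (32, [-2.4, 114.7, 97.4]), (38, [-1.8, 121.7, 93.8]), (44, [-1.2, 129.7, 89.7])]
```

```bash
python3 -c "
from bench import *
print(job_done())"
```

```text
the job is handed in; nothing more can be done
None
```

I slid the stop onto the rail until it rested against the clip (about 6 N), clamped it with about 7.5 N at the ball (lever at about 1.53 rad), and handed the job in at about 32 s. No verdict was returned, and I did not check the bystanders' or clip's positions afterwards.

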